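# Dry a beaker on the air peg: third click, held

### The job

Take the small glass beaker out of the sloping drain cradle, turn it fully mouth-down, set it over the upright drying peg of the drying station with its rim resting on the round seat, and let go of it. Then grip the station's spring-return knob, turn it clockwise (seen from above) by three clicks from its home mark to the third stop without running on to the fourth, and finish while still holding the knob there: it springs back if let go.

Things in the scene. Friction and masses are not known exactly. Their poses are not given: they have to be found in the camera images.
- beaker: Clear glass 50 ml beaker, loose, 45 g: 44 mm outside diameter, 58 mm long, 35 mm free inside, 54 mm deep. Origin: centre of the closed bottom's outside; its z axis runs from bottom to open mouth. Starts in the cradle, axis sloping 45 degrees, mouth low and towards the robot, bottom high and away. Can be pinched across its diameter from above.
- beaker_mouth (a point): Centre of the beaker's open mouth, in the plane of the rim, 58 mm from the origin along its z axis.
- cradle: Fixed drain cradle: white base plate 110 x 60 x 8 mm, two bent 8 mm steel rods 28 mm apart that carry the beaker from below at 45 degrees (up to 78 mm high), and a cross rod at the low end on which its rim rests. Origin at the table below it, x axis up the slope (away from the beaker's mouth), z up. The beaker's sides are free for fingers.
- station: Fixed drying station: grey base plate 120 (x) x 270 (y) x 12 mm, origin under its centre, z up. At y = +80 mm the seat disc and drying peg; at y = -75 mm a white housing 96 x 96 mm, top 62 mm above the table, that carries the knob. Its -x side roughly faces the robot.
- peg_seat (a point): Centre of the flat top of the white seat disc (84 mm diameter, 16 mm above the table), at the foot of the peg. The upright steel drying peg rises 48 mm above this point (tip 64 mm above the table); it is 19 mm thick at the very foot, 14 mm above, rounded at the tip. The beaker goes over it until its rim rests on the disc.
- index_knob (a joint): Knob angle, rad: 0 at home (long black mark), growing clockwise from above. Click stops at 0.4, 0.8, 1.2 (the third) and 1.6, each with a short mark; hard end 1.9. A spring drives it home when let go (0.075 N m at home, 0.11 at the third stop); the clicks add and take away 0.06 N m: stiffest a quarter click past each stop, easiest a quarter click before it. Starts at 0.
- knob_grip (a point): Point on the upright axis of the black knob, 92 mm above the table, inside its bar grip: a good place for the tool point. The knob has a round skirt 48 mm wide (62 to 70 mm above the table; fingertips must stay above it) and on it a bar 42 mm long, 14 mm thick, from 70 up to 100 mm above the table, to be pinched across its 14 mm.
- knob_pointer (a point): Pointer end of the bar, at its top, marked by a white line, 22 mm from the knob's axis: the bar runs along the line from knob_grip to this point.

How it is judged:
On the way, in this order (a step that is already met when the one before it is completed fails the run):
1. the beaker stands mouth-down over the drying peg, rim on the seat, released (angle between beaker's own z axis and vertical above 3 rad and horizontal distance between beaker_mouth and peg_seat below 0.015 m and z of beaker_mouth in the frame of peg_seat below 0.006 m and contact force between the fingers and beaker below 0.2 N), for 0.3 s.
2. the knob is held by the fingers at its third stop (all of step 1 and value of joint index_knob between 1.08 and 1.32 rad and contact force between the fingers and index_knob above 2 N), for 0.3 s.
At the end, for the whole second after the job is handed in: The beaker stands mouth-down on the seat over the peg (axis within 8 degrees of vertical, mouth centre within 15 mm of the peg's foot, rim within 6 mm of the seat), untouched by the fingers and at rest; the knob is still at 1.2 rad within 0.12 rad and the fingers hold it with more than 2 N (all of step 2 and velocity of joint index_knob between -0.1 and 0.1 rad/s and linear speed of beaker below 0.02 m/s); the arm keeps its last pose, push and grip.
It fails at once if the knob is run on towards the fourth stop (past 1.45 rad) (value of joint index_knob above 1.45 rad).
It also fails if it takes over 53 s, if anything falls off the work surface, if the arm or the gripper's body presses on something with over 40 N, if the wrist force passes 120 N, or if a joint passes its speed limit or range.

### The arm

A 6-joint arm with a two-finger parallel gripper is mounted at the origin on a cart in front of the work surface, level with it; the furniture and walls round the work are solid. World frame = base frame: x ahead of the robot, y to its left, z up, the work surface at z = 0. Lengths are in m, angles in rad, forces in N, time in s.
With the tool pointing down it reaches from about 0.375 to 0.975 m from the base axis. Payload 3.8 kg.
Tool frame: the origin (TCP) lies between the finger pads, 19 mm behind the fingertips; this is the grasp point; z points along the fingers, y is the line along which they close (so a half turn about z gives the same grasp; the last joint's range is limited). The gripper opens to 85 mm and grips with 20 to 120 N. Pads are 22 mm wide; open, the fingers measure 114 mm over their backs; the gripper's body (76 mm by 85 mm) begins 54 mm behind the grasp point. The pads swing forward as they close: fully open they stand 13 mm farther back than shut.
Start: joints at [-1.223, 0.264, 1.604, -0, 1.274, -0.037], TCP at [0.253, -0.626, 0.25] pointing down, gripper open.
Joint ranges: [-2.63, 2.63], [-0.94, 2.18], [0.31, 2.57], [-1.31, 4.45], [0, 2.66], [-2.55, 2.55]. Speed limits (rad/s): [2.57, 2.57, 3.14, 3.14, 3.14, 3.14].

### API

Orientations are given as a rotation vector (axis times angle).
In Python, from workcell import bot gives the robot as it stands. The module is installed in compiled form; this text tells all that it offers.
- The arm moves only by the shell command python3 -m jog FILE [OPENING] [FORCE], which reads ROWS from the file FILE. ROWS is a JSON list that holds a single list of rows (three levels of brackets), with 1 to 5 rows, each of 4 numbers: dx, dy, dz in shares of the most that a row can go, 1 being 62.5 mm, then a turn about the tool's z in fractions of the full range, 1 being pi/2 rad; each row shifts and turns the commanded pose from where the row before left it, along the tool's axes as they then stand; what a row does not reach is not made up. A row lasts 1/8 s, in which the tool goes at most 0.0625 m and 0.188 rad, less where a joint would pass 70% of its speed; a pose out of reach is approached as far as the arm can. OPENING is the opening from 0.0 (shut) to 1.0 (fully open), set as the command begins (- or left out keeps the last). The fingers move at their own pace and stop on an object; FORCE is the grip in N (left out, the last holds). Time passes only in rows, so rows that do not move let the fingers close. It prints the time, the measured TCP pose, the force, the opening and the grip force at its end. Input that does not fit is refused with a message, and nothing moves.
- bot.read_state(): the state, without advancing time (a new reading comes with each control period).
- bot.read_camera(name): name is "scene" or "top" or "wrist"; returns the picture (400x640x3 uint8, red, green, blue); there is no depth.
- bot.camera_info(name): a dict with "intrinsics" (3x3 intrinsics, pixels), "extrinsics" (4x4, takes a point from camera to world coordinates). Camera axes: x right, y down, z forward; pixel columns grow to the right and rows downward; lengths in m; the calibration is good to about 2 mm. A picture is of the moment at which its call begins: read the wrist's pose just before it. camera_info takes no time and is no camera call; for the wrist camera it gives the pose at the moment of the call.
- bot.finish_job(): hands the job in; it is judged then, once.
Trained networks look in the newest picture that a camera, given by its name, has taken for a name from the list of things; names that differ only in an ending like _2 or _b are one class to them, and where a whole thing is asked for, a point or a joint stands for the part that bears it (a point fixed in the world has none). Each returns a list of dicts, best first, with "conf" (0 to 1); they miss things now and then, are a little off and sometimes report something else, mostly with a low value. They report only what shows in the picture. A call takes as long as a camera call.
- bot.search_frame(camera, thing): "box" ([left, top, right, bottom] in pixels, round what is visible of it).
- bot.regions_of(camera, thing): "pixels" (400x640 bool, what is visible of it) and "box" ([left, top, right, bottom] in pixels, round what is visible of it).
- bot.spot_point(camera, thing): "pixel" ([row, column] in pixels: a listed point, or the origin of a listed thing).
The state is a dict: "time": time; "q": joint angles; "joint_vel": joint speeds; "joint_torque": joint torques, N m; "tool_pos": TCP position; "tcp_rot": TCP orientation; "wrist_force": force on the tool from outside, world axes, zero at the start; "torque": the same for the moment, N m; "width": opening from 0.0 (shut) to 1.0 (fully open); "grip_force": force on a finger pad.
Only numpy, scipy, OpenCV 4.12 (cv2) and the standard library are available. Lean on these libraries where they do the work, as an engineer would, in place of code of your own. Each camera call takes 0.05 s, during which the arm holds its last target. There are 200 camera calls.

## Working session

There is one attempt and no reset: what is moved stays moved. The work goes in short steps, Python scripts to look and compute and a shell command to move; the robot and the scene stay as the last step left them, time stands still between calls to the robot, and variables do not carry over. Pictures are saved under pics/ and viewed, at most 10 in all, crops included, and the job is handed in when it is done.

```bash
mkdir -p pics; ls
cat > h.py <<'E'
import numpy as np, cv2
from scipy.spatial.transform import Rotation as R
from workcell import bot
def cam(n):
    c=bot.camera_info(n); return np.array(c["intrinsics"]),np.array(c["extrinsics"])
def ray(n,px):  # px row,col
    K,T=cam(n); d=T[:3,:3]@np.linalg.inv(K)@[px[1],px[0],1]; return T[:3,3],d/np.linalg.norm(d)
def atz(n,px,z):
    o,d=ray(n,px); return o+d*(z-o[2])/d[2]
def tri(obs):
    A=np.zeros((3,3));b=np.zeros(3)
    for n,p in obs:
        o,d=ray(n,p);M=np.eye(3)-np.outer(d,d);A+=M;b+=M@o
    return np.linalg.solve(A,b)
def proj(n,P):
    K,T=cam(n);p=K@(T[:3,:3].T@(np.array(P)-T[:3,3]));return p[1]/p[2],p[0]/p[2]
def save(n,f):
    im=bot.read_camera(n);cv2.imwrite('pics/'+f,im[:,:,::-1]);return im
E
python3 - <<'E'
from h import *
np.set_printoptions(precision=4,suppress=True)
H={'peg_seat':.016,'knob_grip':.092,'knob_pointer':.1,'station':0,'cradle':0}
for n in ('scene','top'):
    save(n,n+'1.png'); print(n,cam(n)[1][:3,3])
    for t in ['beaker','beaker_mouth','cradle','station','peg_seat','knob_grip','knob_pointer']:
        for r in bot.spot_point(n,t)[:2]: print(t,r['conf'],r['pixel'],atz(n,r['pixel'],H[t]) if t in H else '')
a=cv2.imread('pics/scene1.png');b=cv2.imread('pics/top1.png')
s=bot.read_state();print(s['time'],s['tool_pos'],s['tcp_rot'])
E
```

```text
pics
scene [ 0.2357 -0.5419  0.6102]
beaker 0.76 [153.8, 290.7] 
beaker_mouth 0.71 [173.1, 277.9] 
beaker_mouth 0.43 [224.6, 337.0] 
cradle 0.84 [182.1, 286.0] [0.5602 0.2022 0.    ]
station 0.88 [252.4, 363.6] [ 0.5887 -0.0881  0.    ]
peg_seat 0.57 [225.0, 338.8] [ 0.5797 -0.0091  0.016 ]
peg_seat 0.2 [172.8, 279.9] [0.5558 0.2245 0.016 ]
knob_grip 0.58 [243.1, 401.4] [ 0.6041 -0.1723  0.092 ]
knob_pointer 0.68 [250.8, 397.1] [ 0.5809 -0.1884  0.1   ]
top [0.4832 0.0381 0.9375]
beaker 0.87 [182.9, 238.9] 
beaker_mouth 0.87 [202.0, 239.5] 
cradle 0.35 [200.3, 240.6] [0.5432 0.2045 0.    ]
station 0.59 [182.6, 361.5] [ 0.5947 -0.0936  0.    ]
peg_seat 0.75 [184.8, 331.4] [ 0.5856 -0.0178  0.016 ]
knob_grip 0.82 [172.8, 399.7] [ 0.6081 -0.1663  0.092 ]
knob_grip 0.48 [183.6, 409.8] [ 0.5843 -0.1893  0.092 ]
knob_pointer 0.61 [179.0, 407.4] [ 0.5935 -0.1817  0.1   ]
0.8 [ 0.2534 -0.6256  0.25  ] [ 3.0836  0.6007 -0.    ]
```

Run:
```python
from h import *
a=cv2.imread('pics/scene1.png')[120:320,230:470];b=cv2.imread('pics/top1.png')[120:260,180:460]
cv2.imwrite('pics/v1.png',np.vstack([cv2.resize(a,(720,600))[:,:]])[:600]);cv2.imwrite('pics/v2.png',cv2.resize(b,None,fx=2.8,fy=2.8,interpolation=2))
```

```text
(no output)
```

View pics/v1.png

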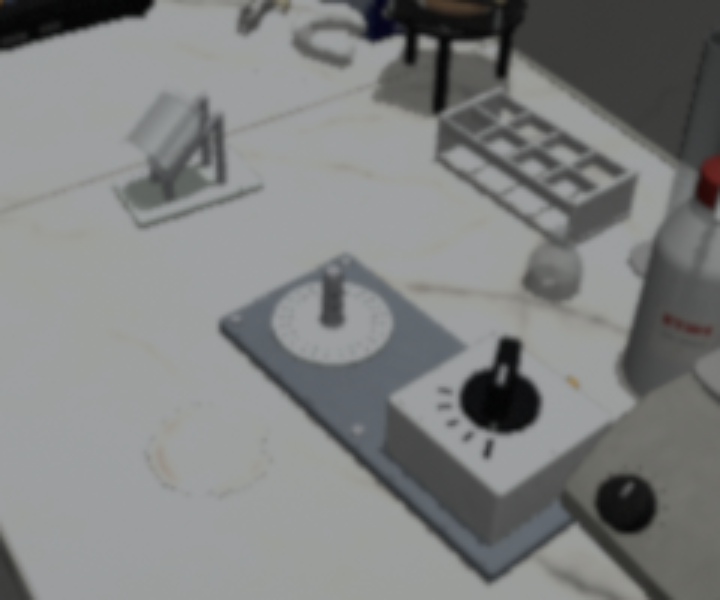

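View pics/v2.png

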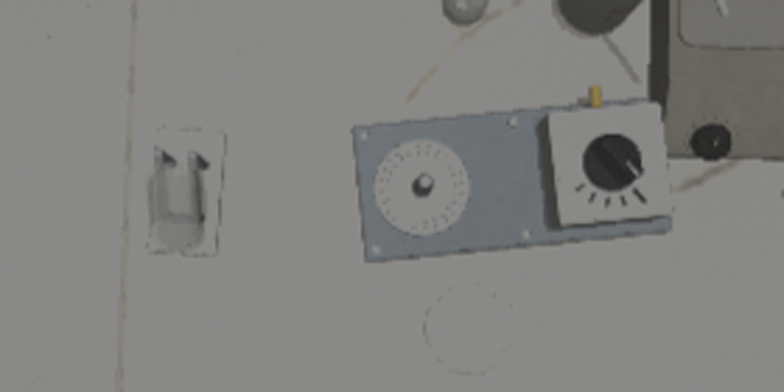

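The pictures show the cradle upper left, mouth towards the robot. The seat and peg are at top px (187,331). The knob is at top px (178,399), with its bar pointing to the long mark towards −x/−y. I'll triangulate from these.

Run:
```python
from h import *
np.set_printoptions(precision=4,suppress=True)
S=dict(b=(153.8,290.7),m=(173.1,277.9),cr=(182.1,286),k=(243.1,401.4),p=(225,338.8))
T=dict(b=(182.9,238.9),m=(202,239.5),cr=(200.3,240.6),k=(177.9,398.6),p=(186.8,330.7))
for k in S: print(k,tri([('scene',S[k]),('top',T[k])]))
c=lambda x,y:(120+y/2.8,180+x/2.8)
print('cradle corners z8',[atz('top',c(*p),.008)[:2] for p in [(155,128),(147,253),(225,133),(217,256)]])
print('station corners z12',[atz('top',c(*p),.012)[:2] for p in [(352,128),(366,262),(671,230)]])
print('seat',atz('top',c(422,187),.016),'knobskirt',atz('top',c(612,162),.07),'housing tops',[atz('top',c(*p),.062)[:2] for p in [(549,110),(659,102),(672,215),(561,226)]])
print('pointer',atz('top',c(636,171),.1))
for n in ('scene','top'):
  for r in bot.regions_of(n,'beaker')[:1]:
    print(n,r['box'],r['conf'])
s=bot.read_state();print(s['time'])
```

```text
b [0.5765 0.1959 0.0806]
m [0.5384 0.1998 0.0368]
cr [0.5504 0.2004 0.0043]
k [ 0.6016 -0.1678  0.0882]
p [ 0.5782 -0.015   0.0219]
cradle corners z8 [array([0.6276, 0.219 ]), array([0.5176, 0.222 ]), array([0.6248, 0.1575]), array([0.5165, 0.161 ])]
station corners z12 [array([0.6315, 0.046 ]), array([0.5143, 0.0309]), array([ 0.5488, -0.2354])]
seat [ 0.5806 -0.0163  0.016 ] knobskirt [ 0.5996 -0.1691  0.07  ] housing tops [array([ 0.6429, -0.118 ]), array([ 0.652 , -0.2099]), array([ 0.5577, -0.2213]), array([ 0.5463, -0.1293])]
pointer [ 0.5888 -0.1812  0.1   ]
scene [270.5, 150.4, 303.2, 177.0] 0.89
top [232.1, 177.8, 256.5, 209.7] 0.97
0.9
```

Units first: shifts go in shares of 62.5 mm and turns go in shares of pi/2 rad. So -0.037 m is -0.592, 0.034 m is 0.544.

```bash
echo '[[[0.544, -0.592, 0, 0], [0.544, -0.592, 0, 0], [0.544, -0.592, 0, 0], [0.544, -0.592, 0, 0], [0.544, -0.592, 0, 0]]]' > m.json && python3 -m jog m.json 1.0 20; echo '[[[0.544, -0.592, 0, 0], [0.544, -0.592, 0, 0], [0.544, -0.592, 0, 0], [0.544, -0.592, 0, 0], [0.544, -0.592, 0, 0]]]' > m.json && python3 -m jog m.json; echo '[[[0.544, -0.592, 0, 0], [0.544, -0.592, 0, 0], [0.544, -0.592, 0, 0], [0.544, -0.592, 0, 0], [0.544, -0.592, 0, 0]]]' > m.json && python3 -m jog m.json;echo '[[[0, 0, 0, 0.0891], [0, 0, 0, 0.0891], [0, 0, 0, 0.0891]]]' > m.json && python3 -m jog m.json
```

```text
time: 1.52
tool_pos: [0.3419, -0.3889, 0.2502]
tcp_rot: [3.083, 0.6, 0.001]
wrist_force: [0.4, 0.0, 0.1]
width: 1.002
grip_force: 0.0
time: 2.15
tool_pos: [0.43, -0.1536, 0.2504]
tcp_rot: [3.083, 0.6, 0.002]
wrist_force: [0.7, 0.5, -0.1]
width: 0.997
grip_force: 0.0
time: 2.78
tool_pos: [0.5182, 0.0819, 0.2504]
tcp_rot: [3.083, 0.601, 0.001]
wrist_force: [0.4, -1.1, 0.4]
width: 1.0
grip_force: 0.0
time: 3.15
tool_pos: [0.5178, 0.0806, 0.2501]
tcp_rot: [-3.141, 0.061, -0.0]
wrist_force: [-0.8, 0.6, 0.5]
width: 0.998
grip_force: 0.0
```

Converted, -0.054 m is -0.864, 0.018 m is 0.288.

```bash
echo '[[[0.288, -0.864, 0, 0], [0.288, -0.864, 0, 0], [0, 0, 0, 0]]]' > m.json && python3 -m jog m.json
python3 - <<'E'
from h import *
np.set_printoptions(precision=4,suppress=True)
s=bot.read_state();print(s['tool_pos'],s['tcp_rot'],cam('wrist')[1])
save('wrist','w1.png')
for t in ['beaker','beaker_mouth','cradle']:
    for r in bot.spot_point('wrist',t)[:2]: print(t,r['conf'],r['pixel'],atz('wrist',r['pixel'],{'beaker':.08,'beaker_mouth':.038,'cradle':0}[t]))
for r in bot.regions_of('wrist','beaker')[:1]: print(r['box'],r['conf'])
E
```

```text
time: 3.52
tool_pos: [0.5584, 0.19, 0.2499]
tcp_rot: [-3.14, 0.049, -0.001]
wrist_force: [-0.9, -0.8, -0.1]
width: 0.999
grip_force: 0.0
[0.5584 0.19   0.2499] [-3.1401  0.0494 -0.0008] [[-0.0327 -0.9633 -0.2666  0.6266]
 [-0.9995  0.0311  0.0102  0.1878]
 [-0.0016  0.2668 -0.9638  0.3746]
 [ 0.      0.      0.      1.    ]]
beaker 0.96 [165.2, 321.2] [0.5754 0.1865 0.08  ]
cradle 0.61 [161.9, 323.1] [0.5658 0.1833 0.    ]
[301.5, 150.5, 342.6, 210.7] 0.91
```

View pics/w1.png

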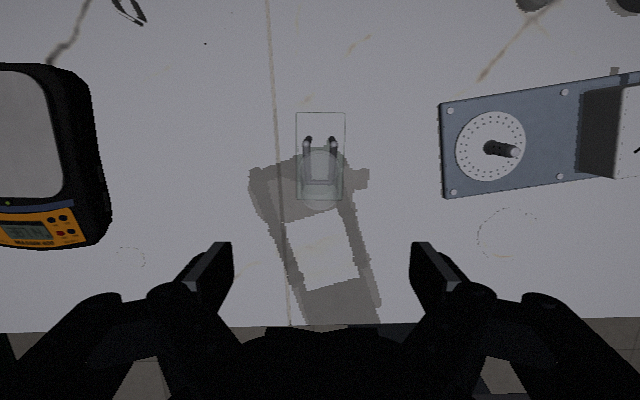

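The wrist view shows the beaker at columns 302–342 and rows 150–210, lying between the open fingers with both sides clear. I'll descend and grip it.

Converted, 0.04 m is 0.64, 0.008 m is 0.128.

```bash
echo '[[[0.128, 0.032, 0.64, 0], [0, 0, 0.64, 0], [0, 0, 0.64, 0], [0, 0, 0.64, 0], [0, 0, 0.352, 0]]]' > m.json && python3 -m jog m.json 1.0 20;echo '[[[0, 0, 0, 0], [0, 0, 0, 0], [0, 0, 0, 0]]]' > m.json && python3 -m jog m.json 0.0 20;echo '[[[0, 0, 0, 0], [0, 0, 0, 0], [0, 0, 0, 0], [0, 0, 0, 0]]]' > m.json && python3 -m jog m.json 0.0 20
```

```text
time: 4.4
tool_pos: [0.5637, 0.1828, 0.0657]
tcp_rot: [3.14, -0.058, -0.005]
wrist_force: [0.5, -0.0, 0.8]
width: 1.003
grip_force: 0.0
time: 4.78
tool_pos: [0.5663, 0.1904, 0.0722]
tcp_rot: [-3.13, 0.062, -0.003]
wrist_force: [-9.0, 18.5, 10.2]
width: 0.487
grip_force: 24.8
time: 5.28
tool_pos: [0.5662, 0.1903, 0.0724]
tcp_rot: [-3.131, 0.059, -0.005]
wrist_force: [-7.8, 17.9, 8.1]
width: 0.485
grip_force: 24.7
```

Converted, -0.03 m is -0.48, -0.02 m is -0.32.

```bash
echo '[[[0, -0.064, -0.16, 0], [0, 0, -0.32, 0], [0, 0, -0.48, 0], [0, 0, -0.48, 0], [0, 0, 0, 0]]]' > m.json && python3 -m jog m.json
python3 - <<'E'
from h import *
s=bot.read_state();print(s['tool_pos'],s['tcp_rot'])
a=save('wrist','w2.png');b=save('scene','s2.png')
A=cv2.resize(a[130:400,180:460],(560,540));B=cv2.resize(b[80:215,220:360],(240,231))
B=cv2.resize(b[90:200,230:345],(400,383))
cv2.imwrite('pics/v3.png',np.hstack([cv2.resize(A,(400,386)),cv2.resize(B,(400,386))])[:,:,::-1])
for n in('top','scene'):
  bot.read_camera(n)
  for t in('beaker','beaker_mouth'):
    for r in bot.spot_point(n,t)[:1]: print(n,t,r['conf'],r['pixel'])
E
```

```text
time: 5.9
tool_pos: [0.5688, 0.1887, 0.1632]
tcp_rot: [-3.139, 0.057, -0.014]
wrist_force: [0.1, 0.2, -0.3]
width: 0.486
grip_force: 24.2
[0.56884955 0.18871396 0.16317589] [-3.13884429  0.05652683 -0.01367284]
top beaker 0.15 [195.9, 237.4]
top beaker_mouth 0.62 [200.2, 235.8]
scene beaker 0.74 [119.1, 288.9]
scene beaker_mouth 0.78 [142.9, 276.1]
```

View pics/v3.png

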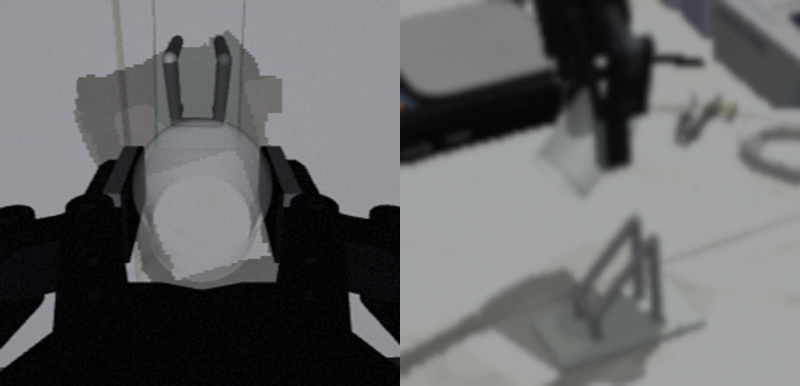

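Run:
```python
from h import *
np.set_printoptions(precision=4,suppress=True)
def aty(n,px,y):
    o,d=ray(n,px);return o+d*(y-o[1])/d[1]
print(aty('scene',(119.1,288.9),.189),aty('scene',(142.9,276.1),.189))
# station fit: seat, knob, corners
st=np.array([.5806,-.0163]);kn=np.array([.5996,-.1691]);d=st-kn;print(np.linalg.norm(d),d/np.linalg.norm(d))
y=d/np.linalg.norm(d);x=np.array([y[1],-y[0]]);c=(st-.08*y+kn+.075*y)/2
print('yaw',np.arctan2(x[1],x[0]),'c',c,'seat',c+.08*y,'knob',c-.075*y,'corner',c-.06*x+.135*y,'hwall centre',c-.027*y)
```

```text
[0.5741 0.189  0.1749] [0.5388 0.189  0.1261]
0.15397675149190543 [-0.1234  0.9924]
yaw 0.12371056093208879 c [ 0.5904 -0.0952] seat [ 0.5805 -0.0158] knob [ 0.5997 -0.1696] corner [0.5142 0.0314] hwall centre [ 0.5937 -0.122 ]
```

Converted, -0.173 rad / 1.5708 = -0.1101.

```bash
echo '[[[0, 0, 0, -0.1101], [0, 0, 0, -0.1101], [0, 0, 0, -0.1101], [0, 0, 0, -0.1101], [0, 0, 0, -0.1101]]]' > m.json && python3 -m jog m.json;echo '[[[0, 0, 0, -0.1101], [0, 0, 0, -0.1101], [0, 0, 0, -0.1101], [0, 0, 0, -0.1101], [0, 0, 0, -0.1101]]]' > m.json && python3 -m jog m.json;echo '[[[-0.8, -0.048, 0, 0], [-0.8, -0.048, 0, 0], [-0.8, -0.048, 0, 0], [-0.8, -0.048, 0, 0], [-0.8, -0.032, 0, 0]]]' > m.json && python3 -m jog m.json;echo '[[[0, 0, 0, 0], [0, 0, 0, 0]]]' > m.json && python3 -m jog m.json; python3 -c "
from h import *
s=bot.read_state();print(s['q'],R.from_rotvec(s['tcp_rot']).as_matrix())
for n in('top','scene'):
  bot.read_camera(n)
  for t in('beaker','beaker_mouth'):
    for r in bot.spot_point(n,t)[:1]: print(n,t,r['conf'],r['pixel'])
"
```

```text
time: 6.92
tool_pos: [0.5652, 0.1885, 0.1572]
tcp_rot: [-2.871, -1.275, 0.002]
wrist_force: [0.2, -0.8, -0.6]
width: 0.483
grip_force: 24.2
time: 7.55
tool_pos: [0.5652, 0.1885, 0.1572]
tcp_rot: [-2.072, -2.36, 0.002]
wrist_force: [-0.7, 0.1, -0.7]
width: 0.488
grip_force: 24.2
time: 8.18
tool_pos: [0.5822, -0.0627, 0.1574]
tcp_rot: [-2.079, -2.354, 0.001]
wrist_force: [-0.1, 0.6, -0.9]
width: 0.481
grip_force: 24.2
time: 8.43
tool_pos: [0.5822, -0.0611, 0.1574]
tcp_rot: [-2.08, -2.353, 0.0]
wrist_force: [0.2, -0.2, -0.1]
width: 0.48
grip_force: 24.2
[-1.47381312e-01  1.71905734e-01  1.89330123e+00  5.75000527e-04
  1.07765439e+00 -2.70681721e-01] [[-1.22717276e-01  9.92440969e-01 -1.18049539e-03]
 [ 9.92441326e-01  1.22718138e-01  6.87293815e-04]
 [ 8.26966735e-04 -1.08722958e-03 -9.99999067e-01]]
scene beaker 0.55 [173.0, 351.9]
```

```bash
echo '[[[0, 0.064, 0.48, 0], [0, 0, 0.48, 0], [0, 0, 0.464, 0], [0, 0, 0, 0]]]' > m.json && python3 -m jog m.json;echo '[[[-0.08, 0, 0, 0], [-0.08, 0, 0, 0], [-0.08, 0, 0, 0], [-0.08, 0, 0, 0], [0, 0, 0, 0]]]' > m.json && python3 -m jog m.json;echo '[[[-0.08, 0, 0, 0], [-0.08, 0, 0, 0], [0, 0, 0, 0]]]' > m.json && python3 -m jog m.json
python3 - <<'E'
from h import *
s=bot.read_state();print(s['tool_pos'])
a=save('scene','s3.png');b=save('wrist','w3.png');
cv2.imwrite('pics/v4.png',np.hstack([cv2.resize(a[160:290,300:430],(400,400)),cv2.resize(b[100:400,170:470],(400,400))])[:,:,::-1])
E
```

```text
time: 9.22
tool_pos: [0.584, -0.0597, 0.0663]
tcp_rot: [-2.075, -2.352, 0.005]
wrist_force: [-0.1, -0.4, 0.3]
width: 0.483
grip_force: 24.2
time: 9.85
tool_pos: [0.5897, -0.0779, 0.0701]
tcp_rot: [-2.08, -2.351, -0.007]
wrist_force: [-0.7, 12.6, 2.9]
width: 0.489
grip_force: 24.6
time: 10.22
tool_pos: [0.5892, -0.0832, 0.0693]
tcp_rot: [-2.076, -2.344, -0.011]
wrist_force: [-1.7, 26.5, 5.5]
width: 0.486
grip_force: 29.0
[ 0.58919493 -0.08315615  0.06926915]
```

View pics/v4.png

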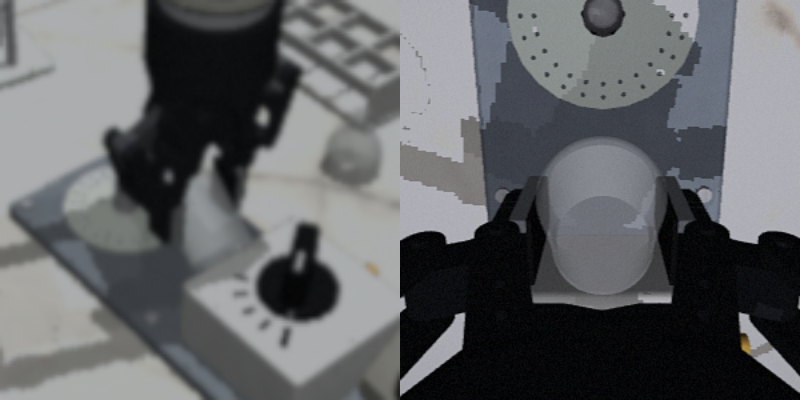

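The beaker's mouth is against the housing wall and it is rotating. I'll keep pushing.

Converted, -0.005 m is -0.08.

```bash
echo '[[[-0.08, 0, 0, 0], [-0.08, 0, 0, 0], [0, 0, 0, 0]]]' > m.json && python3 -m jog m.json;echo '[[[-0.08, 0, 0, 0], [0, 0, 0, 0]]]' > m.json && python3 -m jog m.json;echo '[[[-0.08, 0, 0, 0], [0, 0, 0, 0]]]' > m.json && python3 -m jog m.json
python3 - <<'E'
from h import *
s=bot.read_state();print(s['tool_pos'])
a=save('scene','s4.png');b=save('wrist','w4.png');
cv2.imwrite('pics/v5.png',np.hstack([cv2.resize(a[160:290,300:430],(400,400)),cv2.resize(b[100:400,170:470],(400,400))])[:,:,::-1])
E
```

```text
time: 10.7
tool_pos: [0.5894, -0.0926, 0.0684]
tcp_rot: [-2.075, -2.342, -0.01]
wrist_force: [-2.9, 27.6, 4.9]
width: 0.483
grip_force: 31.1
time: 10.95
tool_pos: [0.5897, -0.0979, 0.0678]
tcp_rot: [-2.074, -2.342, -0.009]
wrist_force: [-2.0, 24.3, 0.7]
width: 0.485
grip_force: 28.6
time: 11.2
tool_pos: [0.5901, -0.1035, 0.067]
tcp_rot: [-2.074, -2.343, -0.007]
wrist_force: [-1.2, 22.2, -3.5]
width: 0.485
grip_force: 22.9
[ 0.59009781 -0.10351142  0.06701328]
```

View pics/v5.png

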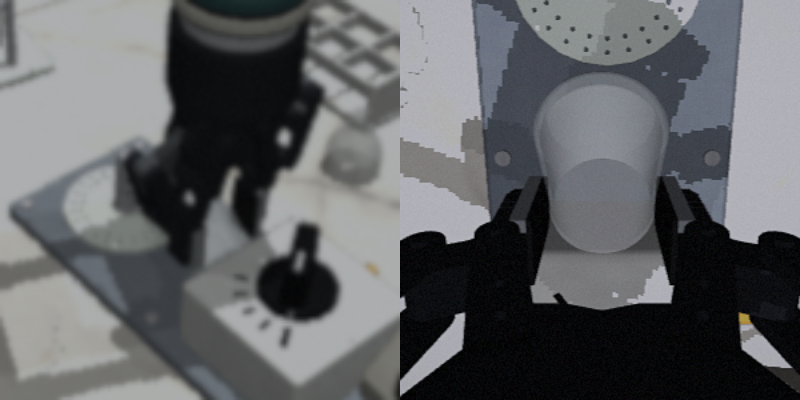

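```bash
cat > fit.py <<'E'
from h import *
np.set_printoptions(precision=4,suppress=True)
from scipy.optimize import least_squares
def pose(): 
    s=bot.read_state();return np.array(s['tool_pos']),R.from_rotvec(s['tcp_rot']).as_matrix()
def circ(P,M,u,w,th,L,r):
    # beaker bottom at tool (x=u, z=w); axis in tool xz plane: th from tool +z (down) towards -x
    ax=np.array([-np.sin(th),0,np.cos(th)]);e1=np.array([np.cos(th),0,np.sin(th)]);e2=np.array([0,1,0])
    c=np.array([u,0,w])+L*ax
    t=np.linspace(0,2*np.pi,60)
    return P+(c+r*(np.cos(t)[:,None]*e1+np.sin(t)[:,None]*e2))@M.T
def pr(n,X): 
    K,T=cam(n);p=(X-T[:3,3])@T[:3,:3]@K.T;return p[:,:2]/p[:,2:]
E
python3 - <<'E'
from fit import *
P,M=pose();bot.read_camera('wrist');print(P)
for t in('beaker','beaker_mouth'):
  for r in bot.spot_point('wrist',t)[:2]: print(t,r['conf'],r['pixel'])
r=bot.regions_of('wrist','beaker')[0];print(r['box'],r['conf'])
cv2.imwrite('pics/mask.png',r['pixels'].astype('uint8')*255)
im=cv2.imread('pics/w4.png')
o=[]
for h in [(0,-.013,0),(.0092,-.0092,.785),(.02,-.01,.6),(.02,-.0,.9)]:
    b=pr('wrist',circ(P,M,*h,0,.022));m=pr('wrist',circ(P,M,*h,.058,.022));print(h,b.min(0),b.max(0),m.min(0),m.max(0))
cv2.imwrite('pics/v6.png',cv2.resize(im[130:330,230:410],None,fx=3,fy=3,interpolation=2))
E
```

```text
[ 0.59   -0.1037  0.0669]
[269.0, 151.5, 372.7, 287.6] 0.6
(0, -0.013, 0) [268.0618 230.6352] [371.486  322.5986] [284.3611 193.4168] [355.8676 260.2922]
(0.0092, -0.0092, 0.785) [268.4364 209.2742] [371.0804 309.2078] [283.508  250.3601] [356.8436 325.3379]
(0.02, -0.01, 0.6) [266.9197 183.1906] [372.4705 287.4707] [283.6386 216.7574] [356.632  290.3632]
(0.02, -0.0, 0.9) [270.6799 185.2295] [368.8649 270.5128] [283.9754 240.0527] [356.365  309.8747]
```

View pics/v6.png

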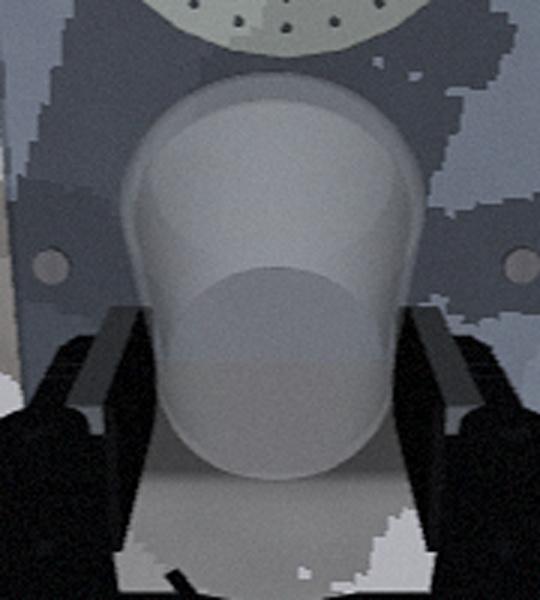

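Run:
```python
from fit import *
P,M=pose()
def f(p):
    b=pr('wrist',circ(P,M,*p,0,.022));m=pr('wrist',circ(P,M,*p,.058,.022))
    return [b[:,1].min()-154,(np.ptp(b[:,0])-102),m[:,1].max()-290,(np.ptp(m[:,0])-79)]
for t0 in(.3,.8,1.2):
    s=least_squares(f,[.01,-.01,t0]);print(s.x,s.fun)
```

```text
[ 0.0372 -0.001   0.9766] [-0.8287  0.6831  0.9201 -3.0486]
[ 0.0372 -0.001   0.9766] [-0.8287  0.6831  0.9201 -3.0486]
[ 0.0372 -0.001   0.9766] [-0.8288  0.6831  0.9201 -3.0486]
```

The picture shows the beaker has slid in the pads instead of rotating. The fit puts its tilt at about 56°, held near the fingertips about 24 mm from the mouth. I'll back off and instead catch its low rim on the 12 mm step of the station plate, which has a much longer lever.

Converted, -0.045 m is -0.72, 0.04 m is 0.64.

```bash
echo '[[[0.24, 0, 0, 0], [0, 0, -0.72, 0], [0, 0, -0.72, 0], [0.64, 0, 0, 0], [0.64, 0, 0, 0]]]' > m.json && python3 -m jog m.json;echo '[[[0.64, 0, 0, 0], [0.64, 0.032, 0, 0], [0, 0, 0, 0], [0, 0, 0, 0]]]' > m.json && python3 -m jog m.json
python3 - <<'E'
from fit import *
P,M=pose();print(P);b=save('wrist','w5.png');save('scene','s5.png')
cv2.imwrite('pics/v7.png',cv2.resize(b[130:330,200:440],None,fx=2.5,fy=2.5)[:,:,::-1])
E
```

```text
time: 12.12
tool_pos: [0.5822, -0.0162, 0.1611]
tcp_rot: [2.079, 2.35, 0.003]
wrist_force: [-0.5, -0.4, -0.9]
width: 0.486
grip_force: 23.3
time: 12.62
tool_pos: [0.5734, 0.0631, 0.1595]
tcp_rot: [2.078, 2.354, 0.0]
wrist_force: [0.8, -0.6, 0.2]
width: 0.486
grip_force: 23.3
[0.5734 0.0631 0.1595]
```

View pics/v7.png

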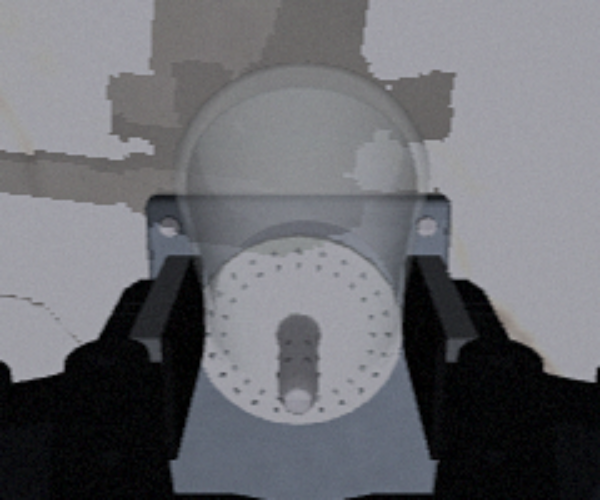

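Converted, 0.04 m is 0.64, 0.018 m is 0.288.

```bash
echo '[[[0.128, 0, 0.64, 0], [0, 0, 0.64, 0], [0, 0, 0.288, 0], [0, 0, 0, 0]]]' > m.json && python3 -m jog m.json;echo '[[[0, 0, 0.112, 0], [0, 0, 0, 0]]]' > m.json && python3 -m jog m.json;echo '[[[-0.16, 0, 0, 0], [-0.16, 0, 0, 0], [0, 0, 0, 0]]]' > m.json && python3 -m jog m.json;echo '[[[-0.128, 0, 0, 0], [0, 0, 0, 0]]]' > m.json && python3 -m jog m.json
```

```text
time: 13.22
tool_pos: [0.5711, 0.0707, 0.0596]
tcp_rot: [-2.079, -2.352, 0.004]
wrist_force: [-0.5, 0.5, -0.1]
width: 0.489
grip_force: 23.3
time: 13.48
tool_pos: [0.573, 0.0714, 0.0549]
tcp_rot: [2.079, 2.354, 0.002]
wrist_force: [-0.5, 0.1, -0.1]
width: 0.487
grip_force: 23.3
time: 13.85
tool_pos: [0.575, 0.0507, 0.0544]
tcp_rot: [2.081, 2.353, 0.001]
wrist_force: [-0.3, 1.3, -1.0]
width: 0.488
grip_force: 23.3
time: 14.1
tool_pos: [0.5757, 0.0432, 0.054]
tcp_rot: [2.08, 2.354, 0.0]
wrist_force: [0.1, -0.6, -1.5]
width: 0.484
grip_force: 23.3
```

Converted, -0.005 m is -0.08.

```bash
echo '[[[-0.08, 0, 0, 0], [0, 0, 0, 0]]]' > m.json && python3 -m jog m.json;echo '[[[-0.08, 0, -0.016, 0], [0, 0, 0, 0]]]' > m.json && python3 -m jog m.json;echo '[[[-0.08, 0, 0, 0], [0, 0, 0, 0]]]' > m.json && python3 -m jog m.json;echo '[[[-0.08, 0, 0, 0], [0, 0, 0, 0]]]' > m.json && python3 -m jog m.json
python3 - <<'E'
from fit import *
P,M=pose();print(P);b=save('wrist','w6.png');a=save('scene','s6.png')
cv2.imwrite('pics/v8.png',np.hstack([cv2.resize(b[130:330,220:420],(400,400)),cv2.resize(a[120:250,270:400],(400,400))])[:,:,::-1])
E
```

```text
time: 14.35
tool_pos: [0.5762, 0.0385, 0.0539]
tcp_rot: [-2.08, -2.355, 0.0]
wrist_force: [-1.0, 0.2, -0.6]
width: 0.489
grip_force: 23.3
time: 14.6
tool_pos: [0.577, 0.0335, 0.0551]
tcp_rot: [2.08, 2.354, 0.0]
wrist_force: [0.1, -0.1, -0.9]
width: 0.485
grip_force: 23.3
time: 14.85
tool_pos: [0.5775, 0.0285, 0.055]
tcp_rot: [2.08, 2.354, -0.0]
wrist_force: [0.2, 0.1, -0.6]
width: 0.483
grip_force: 23.3
time: 15.1
tool_pos: [0.5781, 0.0235, 0.055]
tcp_rot: [2.08, 2.354, 0.0]
wrist_force: [-0.2, -0.3, -1.0]
width: 0.484
grip_force: 23.3
[0.5781 0.0235 0.055 ]
```

View pics/v8.png

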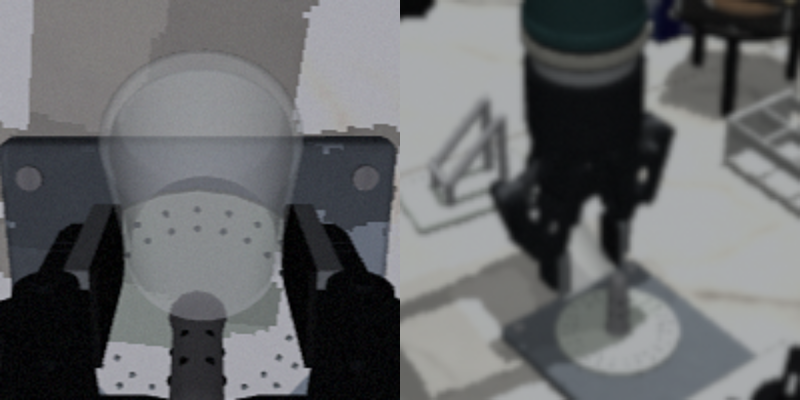

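Step missed: the rim passed above the plate. I'll retreat, probe the table with the low rim to find its height, then try again.

Units first: shifts go in shares of 62.5 mm and turns go in shares of pi/2 rad. So 0.025 m is 0.4, 0.02 m is 0.32.

```bash
echo '[[[0.32, 0, 0, 0], [0.4, 0, 0, 0], [0, 0, 0.096, 0], [0, 0, 0, 0]]]' > m.json && python3 -m jog m.json;echo '[[[0, 0, 0.048, 0], [0, 0, 0, 0]]]' > m.json && python3 -m jog m.json;echo '[[[0, 0, 0.048, 0], [0, 0, 0, 0]]]' > m.json && python3 -m jog m.json
```

```text
time: 15.7
tool_pos: [0.5717, 0.069, 0.0482]
tcp_rot: [-2.077, -2.355, 0.002]
wrist_force: [-0.3, 0.4, -1.2]
width: 0.485
grip_force: 23.3
time: 15.95
tool_pos: [0.5723, 0.0681, 0.0457]
tcp_rot: [-2.08, -2.354, 0.001]
wrist_force: [-0.0, 0.1, -0.6]
width: 0.482
grip_force: 23.3
time: 16.2
tool_pos: [0.5723, 0.0682, 0.0427]
tcp_rot: [-2.08, -2.354, 0.001]
wrist_force: [0.0, 0.0, -0.8]
width: 0.481
grip_force: 23.3
```

Converted, 0.003 m is 0.048.

```bash
echo '[[[0, 0, 0.048, 0], [0, 0, 0, 0]]]' > m.json && python3 -m jog m.json;echo '[[[0, 0, 0.048, 0], [0, 0, 0, 0]]]' > m.json && python3 -m jog m.json; echo '[[[0, 0, 0.048, 0], [0, 0, 0, 0]]]' > m.json && python3 -m jog m.json
```

```text
time: 16.45
tool_pos: [0.5729, 0.0684, 0.0412]
tcp_rot: [2.079, 2.355, 0.0]
wrist_force: [-3.0, -1.0, 8.0]
width: 0.487
grip_force: 24.1
time: 16.7
tool_pos: [0.5733, 0.0681, 0.0405]
tcp_rot: [2.078, 2.355, -0.0]
wrist_force: [-7.9, -2.5, 21.1]
width: 0.483
grip_force: 25.8
time: 16.95
tool_pos: [0.5742, 0.0678, 0.0393]
tcp_rot: [2.077, 2.354, 0.001]
wrist_force: [-10.7, -4.2, 30.4]
width: 0.485
grip_force: 29.2
```

Converted, -0.012 m is -0.192, -0.01 m is -0.16.

```bash
echo '[[[0, 0, -0.192, 0], [-0.16, 0, 0, 0], [-0.16, 0, 0, 0], [0, 0, 0, 0]]]' > m.json && python3 -m jog m.json;echo '[[[-0.096, 0, 0, 0], [0, 0, 0, 0]]]' > m.json && python3 -m jog m.json;echo '[[[-0.096, 0, 0, 0], [0, 0, 0, 0]]]' > m.json && python3 -m jog m.json;echo '[[[-0.096, 0, 0, 0], [0, 0, 0, 0]]]' > m.json && python3 -m jog m.json
```

```text
time: 17.45
tool_pos: [0.5744, 0.0477, 0.045]
tcp_rot: [-2.08, -2.353, 0.002]
wrist_force: [-0.5, -0.9, -0.2]
width: 0.485
grip_force: 25.8
time: 17.7
tool_pos: [0.5756, 0.0424, 0.0456]
tcp_rot: [-2.08, -2.354, 0.001]
wrist_force: [-0.1, -0.3, -0.6]
width: 0.489
grip_force: 25.8
time: 17.95
tool_pos: [0.5764, 0.0368, 0.046]
tcp_rot: [-2.08, -2.354, -0.0]
wrist_force: [-0.8, 1.3, 0.6]
width: 0.489
grip_force: 25.7
time: 18.2
tool_pos: [0.5773, 0.0313, 0.0464]
tcp_rot: [-2.08, -2.354, -0.001]
wrist_force: [-1.0, 3.8, 2.3]
width: 0.484
grip_force: 24.4
```

Converted, -0.005 m is -0.08.

```bash
echo '[[[-0.08, 0, 0, 0], [0, 0, 0, 0]]]' > m.json && python3 -m jog m.json;echo '[[[-0.08, 0, 0, 0], [0, 0, 0, 0]]]' > m.json && python3 -m jog m.json
python3 - <<'E'
from fit import *
P,M=pose();print(P);b=save('wrist','w7.png');a=save('scene','s7.png')
cv2.imwrite('pics/v9.png',np.hstack([cv2.resize(b[130:330,220:420],(400,400)),cv2.resize(a[120:250,270:400],(400,400))])[:,:,::-1])
E
```

```text
time: 18.45
tool_pos: [0.5781, 0.0259, 0.0464]
tcp_rot: [2.08, 2.354, 0.001]
wrist_force: [-1.3, 3.5, 3.2]
width: 0.482
grip_force: 23.1
time: 18.7
tool_pos: [0.5788, 0.0203, 0.0464]
tcp_rot: [2.079, 2.354, -0.0]
wrist_force: [-1.5, 1.3, 5.3]
width: 0.485
grip_force: 22.2
[0.5788 0.0203 0.0464]
```

View pics/v9.png

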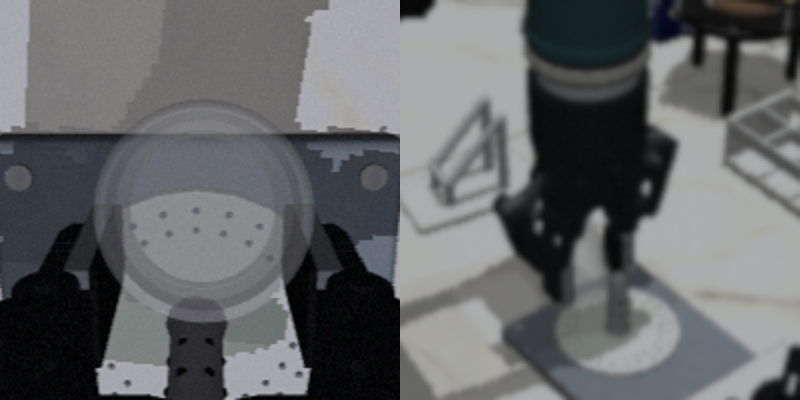

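The beaker has swung nearly upright: the bottom circle is about 109 px wide and centred near (235,322), with the mouth circle nested inside it. I'll fit the tilt.

Run:
```python
from fit import *
P,M=pose()
def f(p):
    b=pr('wrist',circ(P,M,*p,0,.022))
    return [b[:,1].min()-180,b[:,0].min()-267.5,b[:,0].max()-376.5,b[:,1].max()-290.5]
for t0 in(0,.4,.8):
    s=least_squares(f,[.01,-.01,t0]);print(s.x,s.fun)
for th in (0,.2,.35,.5):
    m=pr('wrist',circ(P,M,s.x[0],s.x[1],th,.058,.022));print(th,m.min(0),m.max(0))
im=cv2.imread('pics/w7.png',0)
print(im[165:300:1,320])
```

```text
[ 0.021  -0.0142  0.3966] [ 0.1907 -2.4311 -2.1748 -0.1767]
[ 0.021  -0.0142  0.3966] [ 0.1907 -2.4311 -2.1748 -0.1767]
[ 0.021  -0.0142  0.3966] [ 0.1907 -2.4311 -2.1748 -0.1767]
0 [282.9393 158.4764] [357.2115 230.1176]
0.2 [283.3954 177.7792] [356.8356 250.702 ]
0.35 [283.3859 192.5041] [356.8785 266.3914]
0.5 [283.0976 207.421 ] [357.1871 282.3024]
[109 112 111 110 112 106 111 111 111 109 110 110 109 110 104  92 102 106
 114 120 122 119 120 119 116 123 126 131 124 131 121 117  94  93  86  93
  99 106 106 106 105 105 106 105 111 109 105 109 107 105 102 109 110 105
 105 107 110 105  99 106 110 142 137 135 139 140 140 138 139 142 132 140
 140 141 138 141 138 140 139 139 136 137 137 138 140 139 138 139 138 132
 139 140 137 136 138 137 136 139 139 141 141 141 141 139 135 138 110 112
 110 125 118 116 115 107  94  86  87  83  82  80  90  99  96  96  97 100
  62  44  43  43  45  43  46  46  44]
```

Tilt is now about 20°. I'll back away over bare table and press the rim flat against it.

Converted, 0.035 m is 0.56, -0.02 m is -0.32.

```bash
echo '[[[0, 0, -0.32, 0], [0.48, 0, 0, 0], [0.56, 0, 0, 0], [0, 0, 0.288, 0], [0, 0, 0, 0]]]' > m.json && python3 -m jog m.json;echo '[[[0, 0, 0.048, 0], [0, 0, 0, 0]]]' > m.json && python3 -m jog m.json;echo '[[[-0.048, 0, 0.048, 0], [0, 0, 0, 0]]]' > m.json && python3 -m jog m.json;echo '[[[-0.048, 0, 0.048, 0], [0, 0, 0, 0]]]' > m.json && python3 -m jog m.json
```

```text
time: 19.42
tool_pos: [0.5687, 0.0848, 0.0465]
tcp_rot: [-2.077, -2.354, 0.005]
wrist_force: [-0.4, -0.4, -1.2]
width: 0.489
grip_force: 21.7
time: 19.68
tool_pos: [0.5705, 0.0846, 0.0449]
tcp_rot: [-2.081, -2.354, 0.001]
wrist_force: [-0.2, 0.5, -1.6]
width: 0.488
grip_force: 21.7
time: 19.92
tool_pos: [0.5707, 0.0819, 0.0419]
tcp_rot: [-2.08, -2.354, 0.0]
wrist_force: [-0.7, -0.2, -0.8]
width: 0.485
grip_force: 21.7
time: 20.18
tool_pos: [0.5709, 0.0792, 0.0387]
tcp_rot: [-2.08, -2.354, 0.001]
wrist_force: [0.1, -0.2, -0.8]
width: 0.483
grip_force: 21.7
```

Converted, 0.003 m is 0.048.

```bash
echo '[[[0, 0, 0.048, 0], [0, 0, 0, 0]]]' > m.json && python3 -m jog m.json;echo '[[[0, 0, 0.048, 0], [0, 0, 0, 0]]]' > m.json && python3 -m jog m.json;echo '[[[-0.032, 0, 0.048, 0], [0, 0, 0, 0]]]' > m.json && python3 -m jog m.json;echo '[[[-0.032, 0, 0.048, 0], [0, 0, 0, 0]]]' > m.json && python3 -m jog m.json
```

```text
time: 20.42
tool_pos: [0.5715, 0.0793, 0.0364]
tcp_rot: [2.079, 2.355, 0.0]
wrist_force: [-1.3, -1.0, 3.5]
width: 0.484
grip_force: 22.0
time: 20.68
tool_pos: [0.5722, 0.0787, 0.0348]
tcp_rot: [2.077, 2.354, 0.001]
wrist_force: [-2.9, -4.3, 11.0]
width: 0.483
grip_force: 24.1
time: 20.92
tool_pos: [0.5731, 0.0767, 0.0321]
tcp_rot: [2.077, 2.353, 0.002]
wrist_force: [-1.9, -3.7, 10.2]
width: 0.486
grip_force: 26.9
time: 21.18
tool_pos: [0.5737, 0.0747, 0.0292]
tcp_rot: [2.077, 2.353, 0.003]
wrist_force: [-1.4, -4.6, 10.9]
width: 0.486
grip_force: 29.3
```

Converted, 0.003 m is 0.048, -0.001 m is -0.016.

```bash
echo '[[[-0.016, 0, 0.048, 0], [0, 0, 0, 0]]]' > m.json && python3 -m jog m.json
python3 - <<'E'
from fit import *
P,M=pose();print(P);save('wrist','w8.png')
r=bot.regions_of('wrist','beaker');print([(x['conf'],x['box']) for x in r])
for h in [(0.022,-.02,.0),(0.022,-.02,.2),(.022,-.02,.4)]:
    b=pr('wrist',circ(P,M,*h,0,.022));m=pr('wrist',circ(P,M,*h,.058,.022));print(h,b.min(0),b.max(0),m.min(0),m.max(0))
im=cv2.imread('pics/w8.png',0);print(im[165:330,320])
E
```

```text
time: 21.42
tool_pos: [0.5741, 0.0734, 0.0266]
tcp_rot: [2.076, 2.352, 0.003]
wrist_force: [-0.5, -6.9, 12.9]
width: 0.489
grip_force: 32.1
[0.5741 0.0734 0.0266]
[(0.93, [266.0, 190.3, 379.9, 322.1])]
(0.022, -0.02, 0.0) [262.153  181.6253] [377.1364 288.1559] [281.6342 158.3208] [358.4825 232.3674]
(0.022, -0.02, 0.2) [262.263  180.1905] [377.0529 293.5667] [282.1251 178.2954] [358.0758 253.68  ]
(0.022, -0.02, 0.4) [262.2022 181.1   ] [377.1109 297.1202] [282.0451 198.6227] [358.1995 275.4628]
[107 109 111 106 110 110 107 110 109 112 111 109 105 109 107 110 108 105
 108 113 112 106 104 105 105  85  92  86  92  88  89  89  88  86  88  89
  83  87  86  87  89  92  85  89  87  92  94  86  87  89  90 102 112 117
 113 119 125 127 127 132 131 134 131 134 135 135 134 134 131 132 134 132
 134 135 132 134 136 131 138 132 130 135 136 133 135 134 132 134 138 130
 135 134 136 133 131 135 131 135 115 113 113 115 112 119 115 112 114 116
 116 117 113 110 114 117 116 112 114 115 115 116 108 111 108 115 114 112
 116 115 114 114  80  81  85  85  89  93  85  86  89  95  95  97  95  95
  99  93  95  94  97 103  99 110 104 109 104 108 110 110  74  62  57  59
  51  52  59]
```

Run:
```python
from fit import *
P,M=pose()
def run(hyp):
  def f(p):
    b=pr('wrist',circ(P,M,*p,0,.022));m=pr('wrist',circ(P,M,*p,.058,.022))
    a=np.vstack([b,m]);return [a[:,1].min()-190.3,(np.ptp(a[:,0])-114),a[:,1].max()-322.1]
  for t0 in(-.6,0,.4,.9):
    s=least_squares(f,[.01,-.01,t0]);print(s.x,s.fun)
    b=pr('wrist',circ(P,M,*s.x,0,.022));m=pr('wrist',circ(P,M,*s.x,.058,.022));i=pr('wrist',circ(P,M,*s.x,.058,.0175));j=pr('wrist',circ(P,M,*s.x,.004,.0175))
    print([(q[:,1].min().round(),q[:,1].max().round()) for q in(b,m,i,j)])
run(0)
import numpy as np
# intensity edge profile at columns 290,350
im=cv2.imread('pics/w8.png',0);
e=cv2.Canny(cv2.GaussianBlur(im,(3,3),0),30,60)[180:330,255:390]
for r in range(0,150,5): print(180+r,''.join('#' if v else '.' for v in e[r:r+5].max(0)[::2]))
```

```text
[ 0.0095 -0.0226  0.0948] [ 0. -0. -0.]
[(np.float64(215.0), np.float64(322.0)), (np.float64(190.0), np.float64(264.0)), (np.float64(198.0), np.float64(256.0)), (np.float64(224.0), np.float64(306.0))]
[ 0.0095 -0.0226  0.0948] [ 0.  0. -0.]
[(np.float64(215.0), np.float64(322.0)), (np.float64(190.0), np.float64(264.0)), (np.float64(198.0), np.float64(256.0)), (np.float64(224.0), np.float64(306.0))]
[ 0.0212 -0.0188  0.8158] [0. 0. 0.]
[(np.float64(190.0), np.float64(297.0)), (np.float64(242.0), np.float64(322.0)), (np.float64(250.0), np.float64(313.0)), (np.float64(204.0), np.float64(287.0))]
[ 0.0212 -0.0188  0.8158] [-0.  0.  0.]
[(np.float64(190.0), np.float64(297.0)), (np.float64(242.0), np.float64(322.0)), (np.float64(250.0), np.float64(313.0)), (np.float64(204.0), np.float64(287.0))]
180 .............###...........................................#........
185 ...........###..................##.........................#........
190 ...........#...........#########..##########..............#.........
195 .........##.........####...................####...........##........
200 ...
[... 1190 characters left out ...]
.............................#......#......
285 .......#...#...........................................#....#.......
290 .......##.#####.#####.###....#######..##################..##........
295 .........##....#.....#...####.......##...................##.........
300 .........####..........................................###..........
305 ........##..####....................................###..##.........
310 .......##......####..............................###.....####.......
315 ...................#####...................##############...#.......
320 .......#................#########################..........#........
325 .......######################.##........####################........
```

Fit: tilt is only about 5°, with the mouth nested above. One more press, then lift.

Converted, 0.003 m is 0.048, -0.001 m is -0.016.

```bash
echo '[[[-0.016, 0, 0.048, 0], [0, 0, 0, 0]]]' > m.json && python3 -m jog m.json;echo '[[[0, 0, 0.048, 0], [0, 0, 0, 0]]]' > m.json && python3 -m jog m.json
python3 - <<'E'
from fit import *
save('wrist','w9.png');P,M=pose()
r=bot.regions_of('wrist','beaker')[0];x=r['box'];print(r['conf'],x)
im=cv2.imread('pics/w9.png',0);v=im[150:330,318:323].mean(1).round().astype(int)
d=np.abs(np.diff(v));print([(150+i,v[i],v[i+1]) for i in np.where(d>9)[0]])
E
```

```text
time: 21.78
tool_pos: [0.5744, 0.0724, 0.0244]
tcp_rot: [2.076, 2.352, 0.003]
wrist_force: [-3.6, -6.7, 17.9]
width: 0.485
grip_force: 34.4
time: 22.02
tool_pos: [0.5747, 0.0725, 0.0241]
tcp_rot: [2.076, 2.353, 0.003]
wrist_force: [-10.9, -7.9, 35.8]
width: 0.485
grip_force: 36.6
0.64 [263.6, 186.2, 381.1, 328.4]
[(np.int64(188), np.int64(107), np.int64(95)), (np.int64(224), np.int64(99), np.int64(111)), (np.int64(260), np.int64(135), np.int64(119)), (np.int64(295), np.int64(115), np.int64(83)), (np.int64(328), np.int64(103), np.int64(52))]
```

Converted, -0.04 m is -0.64, -0.03 m is -0.48.

```bash
echo '[[[0, 0, -0.48, 0], [0, 0, -0.64, 0], [0, 0, -0.64, 0], [0, 0, 0, 0], [0, 0, 0, 0]]]' > m.json && python3 -m jog m.json
python3 - <<'E'
from fit import *
save('wrist','w10.png');P,M=pose();print(P,R.from_matrix(M).as_rotvec())
r=bot.regions_of('wrist','beaker')[0];print(r['conf'],r['box'])
im=cv2.imread('pics/w10.png',0);v=im[150:340,318:323].mean(1).round().astype(int)
d=np.abs(np.diff(v));print([(150+i,v[i],v[i+1]) for i in np.where(d>7)[0]])
e=cv2.Canny(cv2.GaussianBlur(im,(3,3),0),30,60)[180:335,255:390]
for q in range(0,155,5): print(180+q,''.join('#' if v else '.' for v in e[q:q+5].max(0)[::2]))
x=r['box']
def f(p):
    b=pr('wrist',circ(P,M,*p,0,.022));m=pr('wrist',circ(P,M,*p,.058,.022))
    a=np.vstack([b,m]);return [a[:,1].min()-189,(np.ptp(a[:,0])-(x[2]-x[0])),a[:,1].max()-x[3]]
s=least_squares(f,[.01,-.01,.1]);print(s.x,s.fun)
for n in('top',):
  bot.read_camera(n)
  for t in('peg_seat','beaker_mouth','beaker'):
    for r in bot.spot_point(n,t)[:1]: print(n,t,r['conf'],r['pixel'],atz(n,r['pixel'],.016))
bot.spot_point('wrist','peg_seat') and print([(r['conf'],r['pixel'],atz('wrist',r['pixel'],.016)) for r in bot.spot_point('wrist','peg_seat')])
E
```

```text
time: 22.75
tool_pos: [0.5713, 0.0736, 0.1273]
tcp_rot: [-2.079, -2.354, 0.001]
wrist_force: [-0.2, 0.2, -0.7]
width: 0.484
grip_force: 32.6
[0.5706 0.0735 0.1264] [-2.0781 -2.3534  0.0029]
0.71 [267.1, 187.0, 380.1, 326.9]
[(np.int64(188), np.int64(104), np.int64(90)), (np.int64(221), np.int64(85), np.int64(93)), (np.int64(222), np.int64(93), np.int64(102)), (np.int64(223), np.int64(102), np.int64(112)), (np.int64(229), np.int64(125), np.int64(74)), (np.int64(233), np.int64(90), np.int64(100)), (np.int64(244), np.int64(103), np.int64(114)), (np.int64(247), np.int64(126), np.int64(97)), (np.int64(248), np.int64(97), np.int64(108)), (np.int64(249), np.int64(108), np.int64(162)), (np.int64(254), np.int64(158), np.int64(134)), (np.int64(255), np.int64(134), np.int64(145)), (np.int64(256), np.int64(145), np.int64(161)), (np.int64(260), np.int64(164), np.int64(125)), (np.int64(261), np.int64(125), np.int64(116)), (np.int64(262), np.int64(116), np.int64(125)), (np.int64(282), np.int64(130), np.int64(99)), (np.int64(283), np.int64(99), np.int64(89)), (np.int64(321), np.int64(105), np.int64(
[... 1865 characters left out ...]
..........##.######.##........
300 ........##.#.#####.#........#........#........####.####..##.........
305 ........#..##..#####........#........#........######.#.##.#.........
310 .......##....##....######...#........#....######...##.#...###.......
315 ...............###.#...####.#........######...######........#.......
320 .......#.........#####.#...##.######.##...#######..........#........
325 .......########################....#.#######################........
330 ...........................############.............................
[ 0.0057 -0.0221  0.0118] [0. 0. 0.]
top peg_seat 0.88 [185.0, 329.5] [ 0.5849 -0.0132  0.016 ]
top beaker_mouth 0.19 [180.2, 408.5] [ 0.6016 -0.2065  0.016 ]
```

Run:
```python
from fit import *
P,M=pose();K,T=cam('wrist');C=M.T@(T[:3,3]-P);Rc=M.T@T[:3,:3]
def at(P0,M0,px,z):
    d=M0@Rc@np.linalg.inv(K)@[px[1],px[0],1];o=P0+M0@C;return o+d*(z-o[2])/d[2]
M7=R.from_rotvec([2.078,2.354,0]).as_matrix();P7=np.array([.5734,.0631,.1595])
cx=200;s=2.5
print('seat c',[(at(P7,M7,(130+y/s,200+x/s),.016)) for x,y in [(204,330),(402,330),(301,235),(301,425)]])
print('peg tip',at(P7,M7,(130+402/s,200+297/s),.063))
print('plate hole/edge',[(at(P7,M7,(130+197/s,200+x/s),.012)) for x in(150,450)])
# now: peg tip in current image ~ col 255+2*33=321, row~282 rounding top ; disc top edge
print('tool x',M[:,0],'C',C)
```

```text
seat c [array([ 0.5441, -0.0173,  0.016 ]), array([ 0.6232, -0.0075,  0.016 ]), array([0.5779, 0.028 , 0.016 ]), array([ 0.5882, -0.0562,  0.016 ])]
peg tip [ 0.5818 -0.0146  0.063 ]
plate hole/edge [array([0.5181, 0.0349, 0.012 ]), array([0.6335, 0.0491, 0.012 ])]
tool x [-0.1236  0.9923  0.0001] C [ 0.0678  0.0005 -0.1247]
```

Run:
```python
from fit import *
P,M=pose()
for w in(-.033,-.028,-.0221):
  for u in(0,.003,.0057,.008):
    b=pr('wrist',circ(P,M,u,w,0.0,0,.022));m=pr('wrist',circ(P,M,u,w,0,.058,.022))
    print(w,u,'b',b[:,1].min().round(1),b[:,1].max().round(1),np.ptp(b[:,0]).round(1),'m',m[:,1].min().round(1),m[:,1].max().round(1),np.ptp(m[:,0]).round(1))
```

```text
-0.033 0 b 253.1 358.5 122.2 m 203.3 277.1 80.0
-0.033 0.003 b 245.0 352.0 123.1 m 197.8 272.4 80.4
-0.033 0.0057 b 237.6 346.1 124.0 m 192.9 268.1 80.8
-0.033 0.008 b 231.2 341.0 124.7 m 188.6 264.5 81.1
-0.028 0 b 246.7 348.4 116.9 m 200.6 272.6 77.7
-0.028 0.003 b 239.0 342.1 117.7 m 195.3 268.0 78.1
-0.028 0.0057 b 231.9 336.4 118.5 m 190.5 263.8 78.4
-0.028 0.008 b 225.7 331.4 119.2 m 186.4 260.2 78.7
-0.0221 0 b 239.9 337.5 111.2 m 197.6 267.5 75.1
-0.0221 0.003 b 232.5 331.5 112.0 m 192.5 263.0 75.5
-0.0221 0.0057 b 225.7 325.9 112.7 m 187.8 259.0 75.8
-0.0221 0.008 b 219.9 321.2 113.3 m 183.8 255.5 76.1
```

Converted, -0.032 m is -0.512.

```bash
echo '[[[-0.512, 0, 0, 0], [-0.512, 0, 0, 0], [-0.512, 0, 0, 0], [0, 0, 0, 0], [0, 0, 0, 0]]]' > m.json && python3 -m jog m.json
python3 - <<'E'
from fit import *
s=bot.read_state();save('wrist','w11.png');P,M=pose();print(P)
K,T=cam('wrist')
for h in (.016,.064): print('peg expected px',proj('wrist',[.582,-.015,h]))
m=pr('wrist',circ(P,M,.0065,-.0275,0,.058,.0175));print('mouth inner',m.min(0),m.max(0))
im=cv2.imread('pics/w11.png',0)
e=cv2.Canny(cv2.GaussianBlur(im,(3,3),0),30,60)[180:335,255:390]
for q in range(0,155,5): print(180+q,''.join('#' if v else '.' for v in e[q:q+5].max(0)[::2]))
E
```

```text
time: 23.72
tool_pos: [0.5835, -0.0215, 0.1277]
tcp_rot: [-2.08, -2.353, 0.0]
wrist_force: [0.2, -0.1, -1.3]
width: 0.485
grip_force: 32.6
[ 0.5835 -0.0211  0.1277]
peg expected px (np.float64(190.88554057138145), np.float64(319.55509758789276))
peg expected px (np.float64(208.90130973094168), np.float64(319.2001518653007))
mouth inner [288.9008 196.805 ] [351.1268 255.0688]
180 .......#......##............###....###............#......#..........
185 .......#..##.##............###########............##..#.............
190 .......#..##.##.......####.####...##..######......##..#..#..........
195 ........#..##.##...####....#.........#......####.######..#........##
200 ........#..##..#.##........#.#######.#.........##.##.###.##########.
205 .........##..#####.........###.....###.........##.##...#...........#
210 ..........#####....##.......#########.......###...#####...........##
215 ............##...####..##................#.##..##..###.............#
220 ..............###....#######################...#.###.##..........#.#
225 #............#..####.##.###...#.##...############....##......
[... 840 characters left out ...]
..............................#.....#......
290 ......##..#.............................................#...#.......
295 .......##.#############################################.#.##........
300 .........##..............................................##.........
305 ........#.###..........................................##.#.........
310 ......###...###.....................................###...###.......
315 ...............####..............................###........#.......
320 .......#..........######...................######..........#........
325 .......#####################################################........
330 ..........................###############...........................
```

The peg tip is seen at (206,319) against (209,319) expected, so the beaker is aligned. Lowering now.

Converted, 0.02 m is 0.32, 0.015 m is 0.24.

```bash
echo '[[[0, 0, 0.32, 0], [0, 0, 0.32, 0], [0, 0, 0.24, 0], [0, 0, 0, 0]]]' > m.json && python3 -m jog m.json;echo '[[[0, 0, 0.24, 0], [0, 0, 0.16, 0], [0, 0, 0, 0]]]' > m.json && python3 -m jog m.json;echo '[[[0, 0, 0.064, 0], [0, 0, 0, 0]]]' > m.json && python3 -m jog m.json
```

```text
time: 24.28
tool_pos: [0.5817, -0.0214, 0.0702]
tcp_rot: [-2.076, -2.352, 0.005]
wrist_force: [-0.5, -1.1, -0.9]
width: 0.484
grip_force: 32.6
time: 24.65
tool_pos: [0.5828, -0.0217, 0.0468]
tcp_rot: [-2.078, -2.353, 0.002]
wrist_force: [-0.4, 0.8, -0.4]
width: 0.484
grip_force: 32.6
time: 24.9
tool_pos: [0.5838, -0.0218, 0.0441]
tcp_rot: [2.08, 2.355, 0.0]
wrist_force: [-0.6, 0.2, -0.1]
width: 0.485
grip_force: 32.6
```

Converted, 0.003 m is 0.048.

```bash
echo '[[[0, 0, 0.048, 0], [0, 0, 0, 0]]]' > m.json && python3 -m jog m.json;echo '[[[0, 0, 0.032, 0], [0, 0, 0, 0]]]' > m.json && python3 -m jog m.json;echo '[[[0, 0, 0.032, 0], [0, 0, 0, 0]]]' > m.json && python3 -m jog m.json
```

```text
time: 25.15
tool_pos: [0.5837, -0.0218, 0.0409]
tcp_rot: [-2.079, -2.355, 0.0]
wrist_force: [0.2, -0.6, -0.8]
width: 0.481
grip_force: 32.6
time: 25.4
tool_pos: [0.5839, -0.0219, 0.0404]
tcp_rot: [2.079, 2.355, -0.0]
wrist_force: [-3.2, -0.8, 8.5]
width: 0.484
grip_force: 33.5
time: 25.65
tool_pos: [0.584, -0.0219, 0.0402]
tcp_rot: [-2.079, -2.355, 0.001]
wrist_force: [-9.6, 0.4, 19.8]
width: 0.486
grip_force: 34.9
```

Converted, -0.0035 m is -0.056.

```bash
echo '[[[0, 0, -0.056, 0], [0, 0, 0, 0]]]' > m.json && python3 -m jog m.json;echo '[[[0, 0, 0, 0], [0, 0, 0, 0], [0, 0, 0, 0], [0, 0, 0, 0]]]' > m.json && python3 -m jog m.json 1.0;echo '[[[0, 0, -0.48, 0], [0, 0, -0.64, 0], [0, 0, -0.64, 0], [0, 0, -0.48, 0], [0, 0, 0, 0]]]' > m.json && python3 -m jog m.json
python3 - <<'E'
from fit import *
P,M=pose();print(P)
save('wrist','w12.png')
for t in('beaker','beaker_mouth','knob_grip','knob_pointer'):
  for z in((0.074,)if t=='beaker' else (.016,) if t=='beaker_mouth' else (.1,)):
    for r in bot.spot_point('wrist',t)[:1]: print('w',t,r['conf'],r['pixel'],atz('wrist',r['pixel'],z))
for n in('top','scene'):
  save(n,n+'12.png')
  for t,z in(('beaker',.074),('beaker_mouth',.016),('knob_grip',.092),('knob_pointer',.1)):
    for r in bot.spot_point(n,t)[:1]: print(n,t,r['conf'],r['pixel'],atz(n,r['pixel'],z))
E
```

```text
time: 25.9
tool_pos: [0.5842, -0.0218, 0.0408]
tcp_rot: [2.079, 2.354, 0.001]
wrist_force: [0.2, -0.7, -0.3]
width: 0.483
grip_force: 32.6
time: 26.4
tool_pos: [0.5837, -0.0217, 0.0403]
tcp_rot: [-2.079, -2.355, 0.0]
wrist_force: [0.7, 0.4, -0.3]
width: 1.004
grip_force: 0.0
time: 27.02
tool_pos: [0.5861, -0.0219, 0.184]
tcp_rot: [2.076, 2.351, 0.006]
wrist_force: [-1.0, 0.3, -0.2]
width: 1.001
grip_force: 0.0
[ 0.5861 -0.0219  0.184 ]
w beaker 0.67 [190.1, 316.5] [ 0.5794 -0.0139  0.074 ]
w beaker_mouth 0.78 [173.3, 320.2] [ 0.5809 -0.011   0.016 ]
top beaker 0.48 [184.6, 330.2] [ 0.5795 -0.0116  0.074 ]
top beaker_mouth 0.58 [184.0, 325.1] [ 0.5871 -0.0024  0.016 ]
scene beaker 0.64 [205.7, 340.0] [ 0.5782 -0.0147  0.074 ]
scene beaker_mouth 0.6 [226.4, 341.7] [ 0.5826 -0.0158  0.016 ]
scene knob_grip 0.69 [244.0, 401.9] [ 0.6035 -0.1744  0.092 ]
scene knob_pointer 0.59 [250.8, 396.7] [ 0.5804 -0.188   0.1   ]
```

The beaker stands upright over the peg: all three cameras put its bottom at about (0.579,−0.013). Next, the knob.

Converted, -0.05 m is -0.8, -0.002 m is -0.032, 0.175 rad / 1.5708 = 0.1114.

```bash
echo '[[[-0.8, -0.032, 0, 0], [-0.8, -0.032, 0, 0], [-0.8, 0, 0, 0], [0, 0, 0, 0.1114], [0, 0, 0, 0.1114]]]' > m.json && python3 -m jog m.json 0.6;echo '[[[0, 0, 0, 0.1114], [0, 0, 0, 0.1114], [0, 0, 0, 0.1114], [0, 0, 0, 0.1114], [0, 0, 0, 0]]]' > m.json && python3 -m jog m.json
python3 - <<'E'
from fit import *
P,M=pose();print(P,'psi',np.arctan2(M[1,0],M[0,0]))
im=save('wrist','w13.png')
for t in('knob_grip','knob_pointer'):
    for r in bot.spot_point('wrist',t)[:2]: print(t,r['conf'],r['pixel'],atz('wrist',r['pixel'],.092 if 'grip' in t else .1))
r=bot.regions_of('wrist','index_knob');print([(x['conf'],x['box']) for x in r])
g=cv2.cvtColor(im,cv2.COLOR_RGB2GRAY);b=[int(v) for v in r[0]['box']]
c=g[b[1]-20:b[3]+20,b[0]-20:b[2]+20]
for row in c[::3,::2]: print(''.join('#+-. '[min(4,int(v)//32)] for v in row))
E
```

```text
time: 28.4
tool_pos: [0.5983, -0.1722, 0.1804]
tcp_rot: [-2.465, -1.948, -0.0]
wrist_force: [0.1, -0.2, 0.5]
width: 0.598
grip_force: 0.0
time: 29.02
tool_pos: [0.5984, -0.1711, 0.1805]
tcp_rot: [2.979, 0.998, 0.0]
wrist_force: [-0.5, -0.2, 0.5]
width: 0.599
grip_force: 0.0
[ 0.5984 -0.1711  0.1805] psi 0.6466272395837296
knob_grip 0.65 [201.1, 319.2] [ 0.6014 -0.1673  0.092 ]
knob_pointer 0.82 [234.2, 323.5] [ 0.5847 -0.184   0.1   ]
[(0.8, [294.8, 163.0, 348.4, 235.9])]
----.                                 --.      
---.                                     --    
---                                        --. 
--                                            -
-.                                             
.                                              
                                               
                       ..                      
                 +###########-                 
              +################-               
             ####################.             
           -######################+            
          .########################.           
[... 482 characters left out ...]
           .####################+             
           .  +#######. +######+               
          +#.    #####- -#####                 
        .##        ###+ .###.                  
.               .#.#### .###.                  
  ..            -# +### .###.                  
     ..         #.  ###. #-                    
        .              .##              .      
           .            ##                     
                        -                      
                                               
                   .                           
                                               
                                               
                            .
```

Converted, 0.03 m is 0.48, 0.003 m is 0.048, -0.1 rad / 1.5708 = -0.0637.

```bash
echo '[[[0.048, -0.008, 0.48, 0], [0, 0, 0.48, -0.0637], [0, 0, 0.32, 0], [0, 0, 0, 0]]]' > m.json && python3 -m jog m.json;echo '[[[0, 0, 0.112, 0], [0, 0, 0, 0]]]' > m.json && python3 -m jog m.json
```

```text
time: 29.72
tool_pos: [0.5989, -0.1684, 0.0983]
tcp_rot: [-2.924, -1.141, 0.005]
wrist_force: [-0.6, 0.3, 0.3]
width: 0.601
grip_force: 0.0
time: 29.98
tool_pos: [0.6009, -0.1691, 0.0941]
tcp_rot: [2.926, 1.142, 0.001]
wrist_force: [-0.8, 0.3, 1.1]
width: 0.598
grip_force: 0.0
```

```bash
echo '[[[0, 0, 0, 0], [0, 0, 0, 0], [0, 0, 0, 0], [0, 0, 0, 0]]]' > m.json && python3 -m jog m.json 0.0 50;echo '[[[0, 0, 0, 0], [0, 0, 0, 0]]]' > m.json && python3 -m jog m.json;python3 -c "
from fit import *
s=bot.read_state();P,M=pose();print(P,np.arctan2(M[1,0],M[0,0]),s['torque'],s['wrist_force'])"
```

```text
time: 30.48
tool_pos: [0.6001, -0.1682, 0.0944]
tcp_rot: [-2.926, -1.141, 0.0]
wrist_force: [-2.9, 2.8, 5.0]
width: 0.152
grip_force: 50.4
time: 30.72
tool_pos: [0.6001, -0.1682, 0.0944]
tcp_rot: [-2.926, -1.141, 0.0]
wrist_force: [-2.7, 2.7, 6.1]
width: 0.155
grip_force: 50.4
[ 0.6001 -0.1682  0.0944] 0.7436040474709595 [ 0.463   0.4998 -0.4   ] [-2.7293  2.7005  6.1052]
```

```bash
cat > st.py <<'E'
from fit import *
s=bot.read_state();P,M=pose();print('turned',(.7436-np.arctan2(M[1,0],M[0,0])).round(4),P,'tq',np.array(s['torque']),'F',np.array(s['wrist_force']),s['grip_force'])
E
echo '[[[0, 0, 0, 0.0637], [0, 0, 0, 0.0637], [0, 0, 0, 0]]]' > m.json && python3 -m jog m.json >/dev/null;python3 st.py;echo '[[[0, 0, 0, 0.0637], [0, 0, 0, 0.0637], [0, 0, 0, 0]]]' > m.json && python3 -m jog m.json>/dev/null;python3 st.py;echo '[[[0, 0, 0, 0.0637], [0, 0, 0, 0.0637], [0, 0, 0, 0]]]' > m.json && python3 -m jog m.json>/dev/null;python3 st.py;echo '[[[0, 0, 0, 0.0637], [0, 0, 0, 0.0637], [0, 0, 0, 0]]]' > m.json && python3 -m jog m.json>/dev/null;python3 st.py
```

```text
turned 0.1993 [ 0.6    -0.1681  0.0944] tq [0.4648 0.5699 0.0655] F [-3.2625  3.4798  5.3565] 49.88256096839905
turned 0.3994 [ 0.6    -0.1681  0.0944] tq [0.5514 0.6207 0.0519] F [-3.1673  3.5613  5.6461] 49.93160963058472
turned 0.5993 [ 0.5999 -0.1679  0.0944] tq [0.555  0.5713 0.1485] F [-3.6737  4.1625  5.7701] 49.93284523487091
turned 0.7994 [ 0.5999 -0.1678  0.0944] tq [0.6843 0.6009 0.0943] F [-3.5375  4.8124  6.0195] 49.96340990066528
```

Converted, 0.1 rad / 1.5708 = 0.0637.

```bash
echo '[[[0, 0, 0, 0.0637], [0, 0, 0, 0.0637], [0, 0, 0, 0]]]' > m.json && python3 -m jog m.json>/dev/null;python3 st.py;echo '[[[0, 0, 0, 0.0637], [0, 0, 0, 0.0637], [0, 0, 0, 0]]]' > m.json && python3 -m jog m.json;python3 st.py
python3 - <<'E'
from fit import *
P,M=pose()
for n,cx in(('top',(165,390)),('scene',(232,385))):
  im=save(n,n+'14.png')
  for t in('knob_grip','knob_pointer'):
    for r in bot.spot_point(n,t)[:1]: print(n,t,r['conf'],r['pixel'],atz(n,r['pixel'],.092 if 'grip' in t else .1))
im=save('wrist','w14.png')
for t in('knob_grip','knob_pointer'):
    for r in bot.spot_point('wrist',t)[:1]: print('wrist',t,r['conf'],r['pixel'],atz('wrist',r['pixel'],.092 if 'grip' in t else .1))
r=bot.regions_of('wrist','index_knob');print([(x['conf'],x['box']) for x in r])
g=cv2.cvtColor(im,cv2.COLOR_RGB2GRAY)
for row in g[180:310:3,260:380:2]: print(''.join('#+-. '[min(4,int(v)//32)] for v in row))
E
```

```text
turned 0.9993 [ 0.5999 -0.1677  0.0944] tq [0.7278 0.5863 0.1528] F [-3.3103  4.4828  5.6417] 49.95144546031952
time: 32.98
tool_pos: [0.6, -0.1676, 0.0944]
tcp_rot: [-3.059, 0.709, 0.003]
wrist_force: [-3.9, 5.6, 6.0]
width: 0.155
grip_force: 50.0
turned 1.1995 [ 0.6    -0.1676  0.0944] tq [0.7623 0.6143 0.0758] F [-3.8709  5.5529  5.9948] 49.96419131755829
top knob_grip 0.55 [171.2, 400.6] [ 0.6118 -0.1683  0.092 ]
top knob_pointer 0.42 [182.0, 398.6] [ 0.5863 -0.1621  0.1   ]
scene knob_grip 0.55 [242.1, 400.8] [ 0.6048 -0.1698  0.092 ]
scene knob_pointer 0.73 [241.8, 385.5] [ 0.5772 -0.1615  0.1   ]
wrist knob_grip 0.66 [262.3, 322.1] [ 0.5998 -0.1676  0.092 ]
wrist knob_pointer 0.65 [312.7, 321.9] [ 0.5802 -0.1578  0.1   ]
[(0.86, [280.0, 196.4, 364.4, 312.5])]
                                                            
                                                            
                                                            
                                                            
                                                            
                  
[... 1660 characters left out ...]
#############################
############################################################
#############################+--############################
#############################-  +###########################
#############################-. +###########################
#############################-. ############################
#############################-. ############################
#############################-  ############################
#############################-. ######+#####################
#######################.#####-. #####-.#####################
#######################. ####-. ####+ .#####################
#####################+#              .-##+##################
```

```bash
python3 - <<'E'
from fit import *
P,M=pose();b=np.arctan2(-M[1,0],-M[0,0])
im=cv2.imread('pics/top1.png',0)
for cen in([.5997,-.1690],P[:2]):
  a=[]
  for x,y in[(640,195),(625,199),(608,202),(592,200),(578,188)]:
    q=atz('top',(120+y/2.8,180+x/2.8),.062)[:2]-cen;a.append(np.arctan2(q[1],q[0])%6.283)
  print(np.round(a,3),'bar',b)
# wrist view w13: find dark mark blobs outside skirt
E
python3 - <<'E'
import sys;sys.path.insert(0,'.')
from fit import *
# w13 pose: same tool->camera offset
P,M=pose();K,T=cam('wrist');C=M.T@(T[:3,3]-P);Rc=M.T@T[:3,:3]
P0=np.array([.5984,-.1711,.1805]);M0=R.from_rotvec([2.979,.998,0]).as_matrix()
def at(px,z):
    d=M0@Rc@np.linalg.inv(K)@[px[1],px[0],1];o=P0+M0@C;return o+d*(z-o[2])/d[2]
im=cv2.imread('pics/w13.png',0)
m=(im<95).astype('uint8');m[:120]=0;m[270:]=0;m[:,:240]=0;m[:,400:]=0
n,l,s,c=cv2.connectedComponentsWithStats(m)
for i in range(1,n):
    if 5<s[i][4]<300:
        q=at((c[i][1],c[i][0]),.062);v=q[:2]-[.6,-.1685];print(s[i],c[i].round(1),q[:2],np.linalg.norm(v).round(4),(np.arctan2(v[1],v[0])%6.283).round(3))
E
```

```text
[3.919 3.559 3.112 2.713 2.261] bar 2.6865736611655873
[3.94  3.594 3.155 2.754 2.295] bar 2.6865736611655873
[276 192  10   4  34] [280.7 193.8] [ 0.5792 -0.1419] 0.0338 2.235
[281 205   9   6  29] [285.  207.9] [ 0.571 -0.152] 0.0334 2.626
[391 212   9  27 179] [395.9 224.7] [ 0.6169 -0.2388] 0.0723 4.949
[291 216   8   8  26] [294.3 219.3] [ 0.5673 -0.1646] 0.0329 3.021
```

The bar direction (2.687 rad) matches the third mark (about 2.63 to 2.73 from two cameras). A final hold, then I hand in.

Converted, 0.015 rad / 1.5708 = 0.0095.

```bash
echo '[[[0, 0, 0, 0.0095], [0, 0, 0, 0], [0, 0, 0, 0], [0, 0, 0, 0], [0, 0, 0, 0]]]' > m.json && python3 -m jog m.json;python3 st.py; python3 -c "
from fit import *
for n in('top','scene'):
  bot.read_camera(n)
  for t,z in(('beaker',.074),('beaker_mouth',.016)):
    for r in bot.spot_point(n,t)[:1]: print(n,t,r['conf'],r['pixel'],atz(n,r['pixel'],z))
print(bot.finish_job())"
```

```text
time: 34.1
tool_pos: [0.5999, -0.1676, 0.0944]
tcp_rot: [-3.054, 0.731, 0.003]
wrist_force: [-3.2, 4.4, 6.3]
width: 0.152
grip_force: 49.9
turned 1.2136 [ 0.5999 -0.1676  0.0944] tq [0.7501 0.6022 0.0925] F [-3.2025  4.3715  6.3213] 49.948455691337585
top beaker 0.53 [182.7, 329.1] [ 0.5838 -0.009   0.074 ]
top beaker_mouth 0.66 [186.5, 328.9] [ 0.5812 -0.0118  0.016 ]
scene beaker 0.69 [207.1, 341.4] [ 0.5783 -0.0198  0.074 ]
scene beaker_mouth 0.64 [225.0, 342.3] [ 0.586  -0.0129  0.016 ]
the job is handed in; nothing more can be done
None
```

The job is handed in at about 34 s: the beaker stands mouth-down over the peg, released, and the knob is held at about 1.2 rad (third stop) with a 50 N grip; no verdict was returned.

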